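Roll a milling jar into its carrying cradle and wedge it tight

TASK

Get the milling jar ready to be carried: roll it (do not lift it off what it lies on) up the ramp of the aluminium cradle and over the crest, so that it lies in the bed between the two end walls. Then drive the wooden wedge, thin end first, into the gap between the jar's end and the slanted wall until the jar is locked tight against the opposite end wall, and let go. Leave the timer, the glass dish and the wash bottle where they are.

Things in the scene. Friction and masses are not known exactly. Their poses are not given: they have to be found in the camera images.
- cradle: Low aluminium carrying cradle standing on the bench; heavy, does not move. Origin: on the bench (z 0) under the axis of a seated jar; x = the way the jar rolls in (away from the robot, turned up to 0.27 rad to the left), y across it to the left, z up. All numbers of its points are mm in this frame. Bed: flat, 5 high, from x -16 to the back stop, an upright face at x 38, y -60 to 58, 47 high.
- cradle_seat (a point): Where the jar's centre lies once seated and locked: x 0, y 0, 42.5 above the bench (the seated jar has 1 to 3 mm of play along x). Axes as the cradle's.
- ramp_crest (a point): Middle of the crest: x -22, y 0, 11 high. The entry ramp, y -60 to 57, open to -x, rises evenly from the bench at x -78 to the crest; behind it a short fall to the bed. A jar left on the ramp rolls back; past the crest it rolls into the bed and stays.
- square_wall (a point): Top front corner of the inner face of the square end wall, on the right: x -40, y -60, 47 high. The face runs straight along x to x 50. In front of it a lead-in flares outwards, to about y -67 at x -76. To the right of the cradle stands a solid, 0.4 m tall machine (its front at world x 0.56 m, its left side at world y 0.20 m): keep the arm clear of it.
- slanted_wall (a point): Top front corner of the inner face of the slanted end wall, on the left, 8 thick: x -48, y 88.7, 47 high. The face runs straight to x 50, y 75 (8 degrees). With the jar against the square wall, its left end is at y 60 and the gap for the wedge narrows from 29 wide at x -48 to 15 at x 50.
- gap_mouth (a point): Middle of the entrance of the wedge gap, on its floor: x -48, y 74.4, 5 high. The floor is a flat strip 5 high, x -95 to 60, y 58 to 104; the gap is open at both ends (the back stop does not cross it).
- mill_jar: White ceramic milling jar, steel lid, two black bands, on its side: 120 mm long, flat ends, 75 in diameter over the bands (14 wide, 31 to each side of the middle), 72 elsewhere, 0.6 to 0.9 kg. Origin: its centre. y = its axis, pointing left; x, z turn as it rolls. Starts 160-185 mm before its seat, up to 28 to the left, 0.15 rad askew. Pushed, it rolls on a few cm; 6 N slides it along its axis.
- wedge_center (a point): Centre of the loose wooden wedge, half-way up (20 mm). It stands on edge: 135 mm long along x (to the thin end), 40 high, tapered evenly to both sides in plan: 34 thick at the butt, 18 near the thin end, then an 18 mm bevelled nose down to 8. 0.12 kg. Locked, its centre lies about 17 mm before the seat in the cradle's x and its axis points 4 degrees right of it.
- wedge_butt (a point): Centre of the wedge's flat butt face (34 wide, 40 high), 67.5 mm behind the wedge's centre; axes as the wedge's. A steady push here of 10 to 20 N drives the wedge tight; it then stays by friction.
- timer: Small bench timer, 72 x 62 x 19 mm, a bystander; origin under its middle.
- dish: Open glass petri dish, 60 mm wide, 14 mm high, a bystander; origin under its middle.
- wash_bottle: White wash bottle with a red spout, 172 mm high, a bystander; origin under its middle.

How it is judged (in metres and radians):
On the way, in this order (a step that is already met when the one before it is completed fails the run):
1. the jar has rolled over the crest into the bed (x of mill_jar in the frame of cradle between -0.012 and 0.012 m and height (world z) of mill_jar below 0.047 m), for 0.2 s.
2. the wedge is driven tight (contact force between wedge and mill_jar above 1.5 N and x of wedge_center in the frame of cradle above -0.045 m), for 0.2 s.
At the end, for the whole second after the job is handed in: The jar rests in the cradle's bed, within 10 mm of its seat along the roll, square to 0.08 rad, against the square end wall within 3 mm. The wedge stands upright on the gap's floor, its centre at most 45 mm before the seat, at rest, pressing on the jar with more than 1.5 N (all of step 2 and x of mill_jar in the frame of cradle between -0.01 and 0.01 m and y of mill_jar in the frame of cradle between -0.005 and 0.003 m and height (world z) of mill_jar below 0.047 m and angle between the y axis of mill_jar and the y axis of cradle, either way round below 0.08 rad and x of wedge_center in the frame of cradle below 0.01 m and y of wedge_center in the frame of cradle between 0.062 and 0.084 m and height (world z) of wedge_center below 0.035 m and angle between wedge_center's own z axis and vertical below 0.12 rad and linear speed of each of mill_jar, wedge below 0.01 m/s); the robot touches nothing.
It fails at once if the jar is lifted off (its centre more than 70 mm above the bench) (height (world z) of mill_jar above 0.07 m).
It fails at once if the timer, the dish or the wash bottle is shifted by more than 30 mm (distance of any of timer, dish, wash_bottle from where it was at the start of the episode above 0.03 m).
It also fails if it takes over 72 s, if anything falls off the work surface, if the arm or the gripper's body presses on something with over 40 N, if the wrist force passes 120 N, or if a joint passes its speed limit or range.

ROBOT

A 6-joint arm with a two-finger parallel gripper is mounted at the origin on a cart in front of the work surface, level with it; the furniture and walls round the work are solid. World frame = base frame: x ahead of the robot, y to its left, z up, the work surface at z = 0. Lengths are in mm, angles in rad, forces in N, time in s.
With the tool pointing down it reaches from about 400 to 925 mm from the base axis. Payload 12.5 kg.
Tool frame: the origin (TCP) lies where the fingers leave the gripper's body, on its centre line; the fingertips stand 78 mm ahead of it and the grasp point (between the pads) lies 59 mm ahead of it; z points along the fingers, y is the direction in which the jaws open and shut (so a half turn about z gives the same grasp; the last joint's range is limited). The gripper opens to 95 mm and grips with 3 to 60 N. Pads are 20 mm wide; open, the fingers measure 119 mm over their backs; the gripper's body (75 mm by 180 mm) begins 59 mm behind the grasp point.
Start: joints at [1.183, 0.491, 1.559, -0, 1.092, -0.106], TCP at [173.783, 600.364, 292.261] pointing down, gripper open.
Joint ranges: [-3.1, 3.1], [-0.84, 2.19], [0.05, 2.79], [-1.13, 4.28], [0.06, 2.93], [-2.69, 2.69]. Speed limits (rad/s): [2.22, 2.22, 2.79, 3.14, 3.14, 3.14].

INTERFACE

Orientations are given as [roll, pitch, yaw] about the fixed x, y, z axes, in that order (R = Rz(yaw) Ry(pitch) Rx(roll)).
In Python, from cell import env, viewer, ticket, search_frame gives the robot as it stands.
- The arm moves only by the shell command python3 -m inch 'ROWS'. ROWS is a JSON object of lists of equal length, an entry for each row: "hand": the opening, from 0 (shut) to 1 (fully open); "delta_pos": the shift along the tool's x, y, z in cm, a list of three; "turn": the turn about the tool's z in rad. A call has 1 to 20 rows; each row shifts and turns the commanded pose from where the row before left it, along the tool's axes as they then stand; what a row does not reach is not made up. A row lasts 1/10 s, in which the tool goes at most 50 mm and 8.59 degrees, less where a joint would pass 70% of its speed; a pose out of reach is approached as far as the arm can. A call is refused whole if a number of a shift passes 5 or a number of a turn 0.15, either way. A call with a gripper value outside its range is refused whole. The fingers move at their own pace and stop on an object; the grip force is fixed at half the most. Time passes only in rows, so rows that do not move let the fingers close. It gives the time, the measured TCP pose, the force and the opening at its end, in the units of the state.
- env.state(): the state, without advancing time (a new reading comes with each control period).
- viewer.read_camera(name): name is "scene" or "top"; returns (picture, depth): 384x512x3 uint8, blue, green, red; 384x512 float32, mm along the optical axis (not along the pixel's ray), 0 where there is no reading.
- viewer.get_calibration(name): a dict with "fx", "fy", "cx", "cy" (pixels), "T" (4x4, takes a point from camera to world coordinates). Camera axes: x right, y down, z forward; pixel columns grow to the right and rows downward; lengths in mm; the calibration is good to about 2 mm. A picture is of the moment at which its call begins. get_calibration takes no time and is no camera call.
- ticket.job_done(): hands the job in, once; it reports no verdict.
Trained networks look in the newest picture that a camera, given by its name, has taken for a name from the list of things; names that differ only in an ending like _2 or _b are one class to them, and where a whole thing is asked for, a point or a joint stands for the part that bears it (a point fixed in the world has none). Each returns a list of dicts, best first, with "p" (0 to 1); they miss things now and then, are a little off and sometimes report something else, mostly with a low value. They report only what shows in the picture. A call takes as long as a camera call.
- search_frame(camera, label): "centre" ([column, row] in pixels, amid what is visible of it).
The state is a dict: "t": time; "joints": joint angles; "qvel": joint speeds; "tau": joint torques, N m; "eef_pos": TCP position; "tcp_rot": TCP orientation; "ft_force": force on the tool from outside, world axes, zero at the start; "moment": the same for the moment, N m; "opening": opening from 0.0 (shut) to 1.0 (fully open).
Only numpy, scipy, OpenCV 4.12 (cv2) and the standard library are available. Lean on these libraries where they do the work, as an engineer would, in place of code of your own. Each camera call takes 0.05 s, during which the arm holds its last target.

## Working session

There is one attempt and no reset: what is moved stays moved. The work goes in short steps, Python scripts to look and compute and a shell command to move; the robot and the scene stay as the last step left them, time stands still between calls to the robot, and variables do not carry over. Pictures are saved under pics/ and viewed, and the job is handed in when it is done.

```bash
ls; mkdir -p pics
cat > h.py <<'E'
import numpy as np, cv2
from cell import env, viewer, ticket, search_frame
def snap(cam,fn):
    im,d=viewer.read_camera(cam); cv2.imwrite('pics/'+fn+'.png',im); np.save('pics/'+fn+'.npy',d); return im,d
def p2w(cam,u,v,z=None,depth=None):
    c=viewer.get_calibration(cam);T=np.array(c['T'])
    r=np.array([(u-c['cx'])/c['fx'],(v-c['cy'])/c['fy'],1.])
    R,t=T[:3,:3],T[:3,3]
    if depth is None: depth=(z-t[2])/(R@r)[2]
    return R@(r*depth)+t
def w2p(cam,p):
    c=viewer.get_calibration(cam);T=np.array(c['T'])
    q=T[:3,:3].T@(np.array(p,float)-T[:3,3]); return np.array([c['fx']*q[0]/q[2]+c['cx'],c['fy']*q[1]/q[2]+c['cy']])
E
python3 - <<'E'
from h import *
print(env.state())
for c in ['scene','top']:
    im,d=snap(c,c+'0')
    print(c,np.round(np.array(viewer.get_calibration(c)['T']),3).tolist(),viewer.get_calibration(c)['fx'])
    for n in ['cradle','cradle_seat','ramp_crest','square_wall','slanted_wall','gap_mouth','mill_jar','wedge_center','wedge_butt','timer','dish','wash_bottle']:
        for r in search_frame(c,n)[:2]:
            u,v=r['centre']; dd=d[int(v),int(u)]
            print(n,r['p'],np.round([u,v]),np.round(p2w(c,u,v,depth=dd)))
E
```

```text
pics
{'t': 0.0, 'joints': array([ 1.18340686e+00,  4.91546986e-01,  1.55944921e+00,  2.06840974e-06,
        1.09169506e+00, -1.05599169e-01]), 'qvel': array([ 8.03468623e-04,  1.34580769e-03,  6.64522809e-04,  1.26041371e-03,
        1.85744053e-05, -1.39023640e-05]), 'tau': array([ 9.11377920e-04, -6.12641716e+01, -2.58175242e+01,  6.92171766e-02,
        4.82514419e-02, -1.26531950e-04]), 'eef_pos': array([173.71467242, 600.20891849, 291.66959555]), 'tcp_rot': array([-3.14050036e+00, -1.17620694e-04,  2.85980134e+00]), 'ft_force': array([0.19643456, 0.48256496, 1.14552131]), 'moment': array([ 0.00075445, -0.00829657, -0.01668742]), 'opening': 1.0006804686667137}
scene [[0.614, -0.485, 0.622, -458.641], [-0.789, -0.394, 0.472, -646.452], [0.016, -0.781, -0.625, 1011.028], [0.0, 0.0, 0.0, 1.0]] 462.4088892787556
cradle 0.94 [206. 161.] [555. 356.   6.]
cradle_seat 0.72 [207. 157.] [578. 369.   4.]
ramp_crest 0.67 [205. 159.] [567. 372.   3.]
square_wall 0.77 [206. 158.] [568. 369.   6.]
square_wall 0.36 [270. 216.] [431. -32.  37.]
slanted_wall 0.87 [208. 162.] [556. 344.   6.]
gap_
[... 448 characters left out ...]
radle 0.57 [184. 169.] [547. 357.   5.]
cradle 0.17 [264. 222.] [371.  87.  -1.]
cradle_seat 0.91 [184. 170.] [541. 358.   3.]
ramp_crest 0.62 [183. 166.] [558. 364.   1.]
ramp_crest 0.49 [382. 203.] [ 422. -262.  138.]
square_wall 0.61 [183. 169.] [547. 363.   4.]
slanted_wall 0.58 [180. 172.] [537. 370.   4.]
gap_mouth 0.74 [184. 171.] [540. 357.   4.]
mill_jar 0.92 [186. 216.] [385. 329.  73.]
mill_jar 0.16 [299. 201.] [438. -27.  37.]
wedge_center 0.79 [297. 199.] [442. -21.  36.]
wedge_butt 0.88 [300. 200.] [440. -30.  37.]
timer 0.72 [256. 181.] [504. 113.  16.]
dish 0.81 [264. 221.] [374.  88.   6.]
dish 0.38 [184. 168.] [551. 357.   4.]
wash_bottle 0.8 [382. 202.] [ 424. -261.  138.]
```

Run:
```python
import cv2
im=cv2.imread('pics/top0.png')
cv2.imwrite('pics/top0c.png',cv2.resize(im[120:260,110:310],None,fx=4,fy=4,interpolation=cv2.INTER_CUBIC))
```

```text
(no output)
```

View pics/top0c.png

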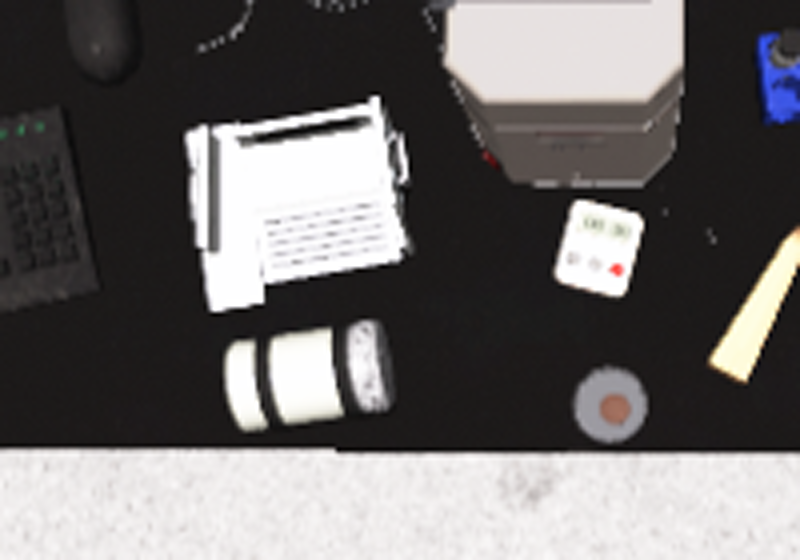

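View pics/scene0.png

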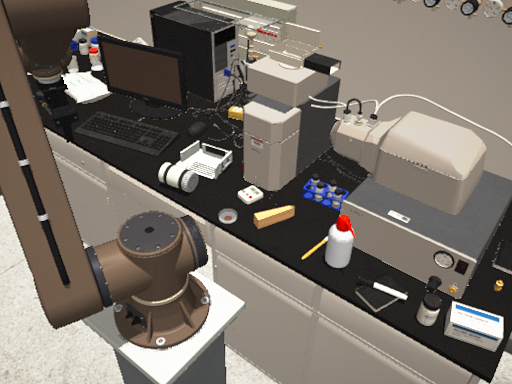

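View pics/top0.png

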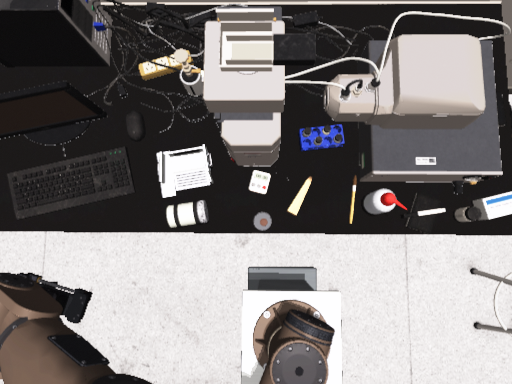

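```bash
cat > fit.py <<'E'
from h import *
from scipy.optimize import minimize
def cloud(cam,d):
    c=viewer.get_calibration(cam);T=np.array(c['T'])
    v,u=np.mgrid[0:384,0:512]; 
    P=np.stack([(u-c['cx'])/c['fx']*d,(v-c['cy'])/c['fy']*d,d],-1)
    W=P@T[:3,:3].T+T[:3,3]; W[d<=0]=np.nan; return W
def loc(p,W):
    c,s=np.cos(p[2]),np.sin(p[2]); dx,dy=W[:,0]-p[0],W[:,1]-p[1]
    return c*dx+s*dy,-s*dx+c*dy
def hcr(x,y):
    h=np.zeros_like(x)
    r=(y>-60)&(y<58)
    h=np.where(r&(x>-78)&(x<=-22),11*(x+78)/56,h)
    h=np.where(r&(x>-22)&(x<=-16),11-(x+22),h)
    h=np.where(r&(x>-16)&(x<38),5,h)
    h=np.where(r&(x>=38)&(x<46),47,h)
    h=np.where((y>=58)&(y<104)&(x>-95)&(x<60),5,h)
    yi=88.7-(x+48)*np.tan(np.radians(8)) 
    h=np.where((y>yi)&(y<yi+8)&(x>-48)&(x<50),47,h)
    h=np.where((y<-60)&(y>-68)&(x>-40)&(x<50),47,h)
    return h
def hjar(x,y):
    ay=abs(y); R=np.where(abs(ay-31)<7,37.5,36.)
    return np.where((ay<60)&(abs(x)<R),37.5+np.sqrt(np.maximum(R**2-x**2,0)),0)
def hw(x,y):
    half=np.where(x<49.5,17-(x+67.5)*8/117,np.maximum(9-(x-49.5)*5/18,4))
    return np.where((abs(x)<67.5)&(abs(y)<half),40,0)
def fit(hf,W,p0,rad,sm=2.0):
    m=np.isfinite(W[:,0])&(np.hypot(W[:,0]-p0[0],W[:,1]-p0[1])<rad); W=W[m]
    o=[(i,j) for i in(-sm,0,sm) for j in (-sm,0,sm)]
    def cost(p):
        x,y=loc(p,W); r=np.min([abs(hf(x+i,y+j)-W[:,2]) for i,j in o],0)+0.3*np.mean([np.minimum(abs(hf(x+i,y+j)-W[:,2]),20) for i,j in o],0)
        return np.minimum(r,20).mean()
    best=None
    for a in p0[2]+np.linspace(-.3,.3,7):
        r=minimize(cost,[p0[0],p0[1],a],method='Nelder-Mead',options=dict(initial_simplex=[[p0[0],p0[1],a],[p0[0]+20,p0[1],a],[p0[0],p0[1]+20,a],[p0[0],p0[1],a+.2]]))
        if best is None or r.fun<best.fun: best=r
    return best.x,best.fun
E
python3 - <<'E'
from fit import *
for c in ['top','scene']:
    W=cloud(c,np.load(f'pics/{c}0.npy')).reshape(-1,3)
    b=np.hypot(W[:,0]-440,W[:,1]-210)<50
    print(c,'bench z',np.nanmedian(W[b,2]),np.nanstd(W[b,2]))
    print('cr',fit(hcr,W,[560,360,.15],130))
    print('jar',fit(hjar,W,[380,325,.1],85))
    for a in (0,-.5,-1,.5): print('wedge',a,fit(hw,W,[445,-20,a],110))
W=cloud('top',np.load('pics/top0.npy'))
print(np.round(W[145:202:2,154:216:2,2]).astype(int).tolist().__str__().replace('], [','\n'))
E
```

```text
top bench z -1.07402056570902 2.413793887626969
cr (array([5.59931938e+02, 3.42201849e+02, 1.62109458e-01]), np.float64(3.913105708681616))
jar (array([3.92948201e+02, 3.33608945e+02, 1.61929255e-01]), np.float64(4.497482431564427))
wedge 0 (array([457.03225533, -34.82000799,  -0.49806881]), np.float64(2.920279689943947))
wedge -0.5 (array([457.03225533, -34.82000799,  -0.49806881]), np.float64(2.920279689943947))
wedge -1 (array([457.02703339, -34.84805999,  -0.49844125]), np.float64(2.920647892443797))
wedge 0.5 (array([457.05307959, -34.81069617,  -0.49758829]), np.float64(2.9201511220171437))
scene bench z -1.4461752150198208 2.3097935247062735
cr (array([5.60141887e+02, 3.45053991e+02, 1.54551561e-01]), np.float64(7.165904318283252))
jar (array([3.93013246e+02, 3.36133816e+02, 1.47411690e-01]), np.float64(10.823928078695515))
wedge 0 (array([459.20804635, -31.39171364,  -0.48537234]), np.float64(13.579510330948533))
wedge -0.5 (array([459.20804635, -31.39171364,  -0.48537234]), np.float64(13.579510330948533))
wedge -1 (array([459.33363994, -31.45253001,  -0.48604965]), np.float6
[... 2641 characters left out ...]
 -8, 3, -2, -2, -3, 3, 1, -2, -1, 0, -5, 1
2, -3, -3, -3, 3, 8, 3, 5, 1, 1, 2, 4, -1, -1, -6, 1, -2, -5, -3, -3, -4, -3, 2, -3, -1, -5, 1, -4, -5, 1, -2
-1, -2, 0, -5, -3, 1, 5, 2, 1, 2, 10, 0, -5, -1, -9223372036854775808, 1, -4, -4, 5, 1, -6, 1, -1, -2, -4, 4, -5, 1, -4, -3, 0
0, -1, -5, 7, 1, 3, 4, -5, 1, 0, -2, -5, 0, 0, -1, -2, -1, -3, -7, 3, -4, 2, -9223372036854775808, 4, 2, -4, -5, 0, 1, 1, -5
-3, -10, -1, -3, 1, 1, -5, 1, -1, -3, -1, -3, -3, -2, -3, 0, -2, 1, -3, -3, -3, -1, -5, -3, -1, 1, -3, -4, -2, -2, 1
-3, -1, -1, -1, -5, -2, -2, -1, -1, -5, -4, -2, -3, -2, -1, -4, -3, 1, -5, -4, 0, 46, 2, 48, 49, 45, 2, 3, -3, 1, 0]]<stdin>:10: RuntimeWarning: invalid value encountered in cast
```

```bash
cat > ov.py <<'E'
from fit import *
def lw(p,pts): 
    c,s=np.cos(p[2]),np.sin(p[2]); return [(p[0]+c*x-s*y,p[1]+s*x+c*y,z) for x,y,z in pts]
CR=[[(-40,-60,47),(50,-60,47)],[(-48,88.7,47),(50,75,47)],[(38,-60,47),(38,58,47)],[(-22,-60,11),(-22,57,11)],[(-78,-60,0),(-78,57,0)],[(-95,58,5),(60,58,5)],[(-95,58,5),(-95,104,5),(-48,104,5)]]
JR=[[(-36,-60,37.5),(36,-60,37.5),(36,60,37.5),(-36,60,37.5),(-36,-60,37.5)]]
WD=[[(-67.5,-17,40),(49.5,-9,40),(67.5,-4,40),(67.5,4,40),(49.5,9,40),(-67.5,17,40),(-67.5,-17,40)]]
def draw(cam,im,items,box,k,fn):
    u0,v0,u1,v1=box; o=cv2.resize(im[v0:v1,u0:u1],None,fx=k,fy=k,interpolation=cv2.INTER_CUBIC)
    for p,S in items:
        for s in S:
            q=np.array([w2p(cam,a) for a in lw(p,s)]); q=((q-[u0,v0]+.5)*k).astype(int)
            cv2.polylines(o,[q],False,(0,0,255),1)
    cv2.imwrite('pics/'+fn+'.png',o)
E
python3 - <<'E'
from ov import *
it=[([560,343,.158],CR),([393,334.5,.155],JR),([458,-33.5,-.492],WD)]
draw('top',cv2.imread('pics/top0.png'),it,(150,135,320,235),4.5,'ovt')
im=cv2.imread('pics/scene0.png')
draw('scene',im,it,(150,130,310,240),5,'ovs')
E
```

```text
(no output)
```

View pics/ovt.png

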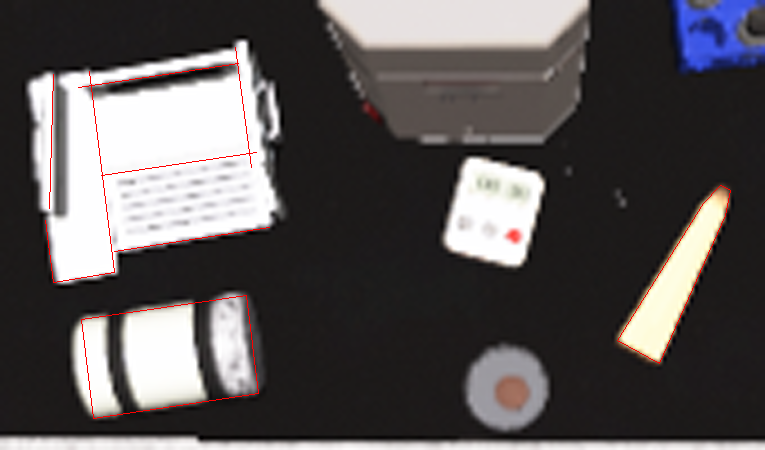

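View pics/ovs.png

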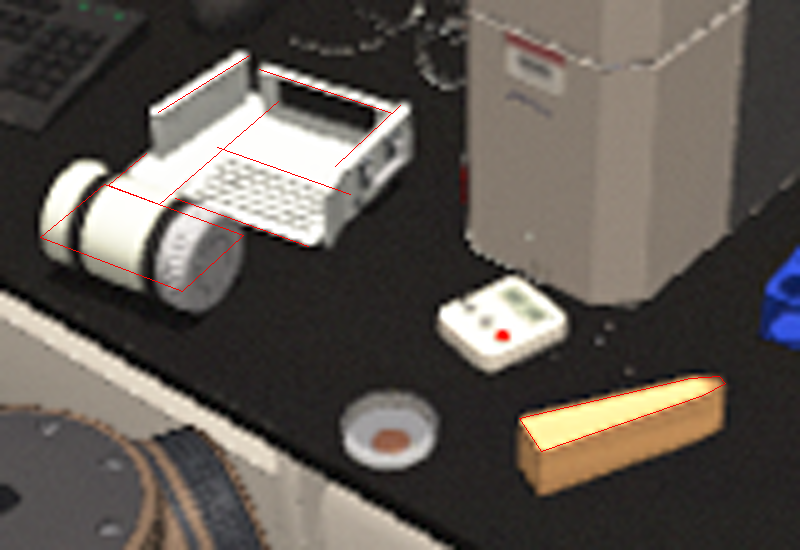

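```bash
python3 -m inch '{"hand":[0,0,0,0],"delta_pos":[[0,0,0],[0,0,0],[0,0,0],[0,0,0]],"turn":[-0.15,-0.15,-0.14,0]}'
cat > go.py <<'E'
import sys
from h import *
from scipy.spatial.transform import Rotation as Ro
CR=[560,343,.158]
def c2w(x,y): c,s=np.cos(CR[2]),np.sin(CR[2]); return CR[0]+c*x-s*y,CR[1]+s*x+c*y
def w2c(X,Y): c,s=np.cos(CR[2]),np.sin(CR[2]); return c*(X-CR[0])+s*(Y-CR[1]),-s*(X-CR[0])+c*(Y-CR[1])
def rel(t):
    s=env.state();R=Ro.from_euler('xyz',s['tcp_rot']).as_matrix()
    print('cm in tool',np.round(R.T@(np.array(t)-s['eef_pos'])/10,2),'yaw',round(s['tcp_rot'][2],3),'eef',np.round(s['eef_pos'],1),'cr',np.round(w2c(*s['eef_pos'][:2]),1),'F',np.round(s['ft_force'],1))
if __name__=='__main__':
    a=[float(v) for v in sys.argv[2:]]
    rel((*c2w(a[0],a[1]),a[2]) if sys.argv[1]=='c' else a)
E
python3 - <<'E'
from go import *
print(w2c(393,334.5))
E
python3 go.py c -166 108 290
```

```text
t: 1.7
eef_pos: [173.8, 600.4, 292.3]
tcp_rot: [3.142, 0.0, -2.981]
ft_force: [-0.2, 0.5, -0.2]
opening: 0.721
(np.float64(-166.25725803064495), np.float64(17.882230065949468))
cm in tool [-17.44 -20.73   0.23] yaw -2.981 eef [173.8 600.4 292.3] cr [-340.9  314.9] F [-0.2  0.5 -0.2]
```

```bash
python3 -m inch '{"hand":[0,0,0,0,0,0,0,0,0,0],"delta_pos":[[-3.5,-4,0],[-3.5,-4,0],[-3.5,-4,0],[-3.5,-4,0],[-3.4,-4,0],[0,0,4.5],[0,0,4.5],[0,0,4.5],[0,0,4.5],[0,0,0.5]],"turn":[0,0,0,0,0,0,0,0,0,0]}'
python3 go.py c -166 82 103
```

```text
t: 2.7
eef_pos: [364.4, 438.7, 103.1]
tcp_rot: [-3.137, -0.006, -2.988]
ft_force: [-0.8, -0.5, 1.1]
opening: 0.004
cm in tool [-1.23 -4.32  0.02] yaw -2.988 eef [364.4 438.7 103.1] cr [-178.1  125.2] F [-0.8 -0.5  1.1]
```

```bash
python3 -m inch '{"hand":[0,0,0,0,0],"delta_pos":[[-1.2,0,0],[0,-1.2,0],[0,-1.2,0],[0,-0.4,0],[0,0,0]],"turn":[0,0,0,0,0]}'
python3 - <<'E'
from ov import *
im,d=snap('scene','s1')
draw('scene',im,[([393,334.5,.155],JR)],(130,120,290,240),5,'s1c')
im,d=snap('top','t1')
draw('top',im,[([393,334.5,.155],JR)],(150,135,320,235),4.5,'t1c')
import go; go.rel((0,0,0))
E
```

```text
t: 3.2
eef_pos: [382.2, 413.5, 108.4]
tcp_rot: [3.141, 0.001, -2.985]
ft_force: [0.6, -0.4, -0.6]
opening: 0.004
cm in tool [ 44.24 -34.92  10.73] yaw -2.984 eef [382.  414.2 107.9] cr [-164.6   98.4] F [ 1.2 -0.6  0.4]
```

View pics/s1c.png

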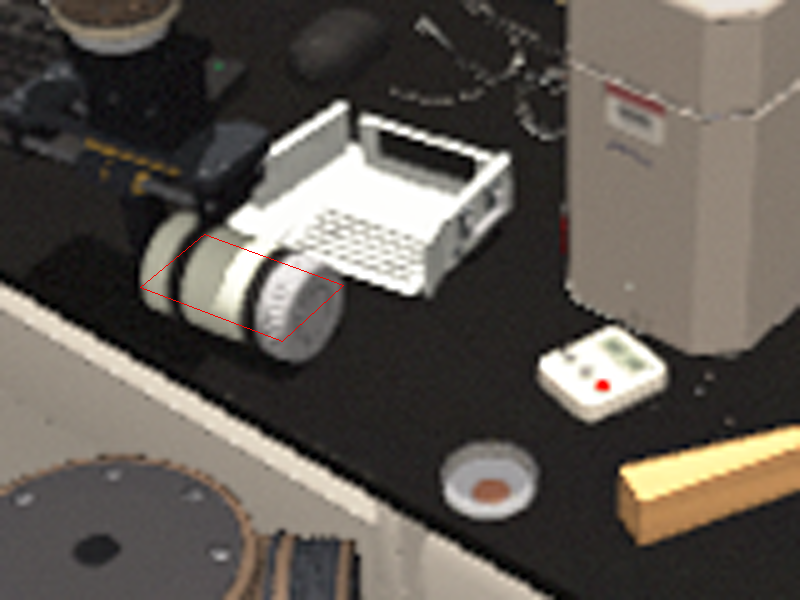

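View pics/t1c.png

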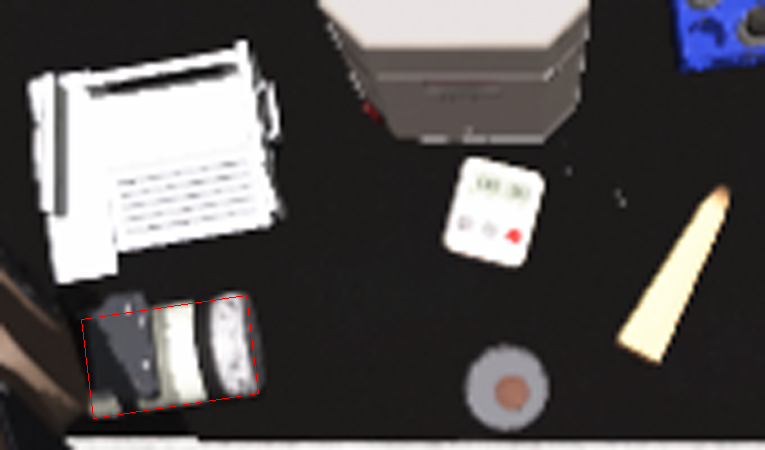

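```bash
python3 -m inch '{"hand":[0,0,0,0],"delta_pos":[[0,-0.3,0],[0,-0.3,0],[0,-0.3,0],[0,-0.1,0]],"turn":[0,0,0,0]}'; python3 go.py c -166 75 105;  python3 -m inch '{"hand":[0,0,0,0],"delta_pos":[[0,-0.2,0],[0,-0.2,0],[0,0,0],[0,0,0]],"turn":[0,0,0,0]}'; python3 go.py c -166 75 105
```

```text
t: 3.7
eef_pos: [383.5, 404.5, 107.4]
tcp_rot: [3.141, 0.001, -2.984]
ft_force: [-1.7, 4.5, 0.9]
opening: 0.006
cm in tool [ 0.14 -1.35  0.23] yaw -2.984 eef [383.5 404.5 107.4] cr [-164.6   88.5] F [-1.7  4.5  0.9]
t: 4.1
eef_pos: [384.0, 400.3, 107.2]
tcp_rot: [-3.141, -0.0, -2.983]
ft_force: [-0.0, 3.1, 0.8]
opening: 0.002
cm in tool [ 0.12 -0.93  0.22] yaw -2.983 eef [384.  400.3 107.2] cr [-164.8   84.3] F [-0.   3.1  0.8]
```

```bash
python3 -m inch '{"hand":[0,0,0,0,0,0],"delta_pos":[[0,-0.2,0],[0,-0.2,0],[0,-0.2,0],[0,-0.2,0],[0,0,0],[0,0,0]],"turn":[0,0,0,0,0,0]}'; python3 go.py c -166 75 105;  python3 -m inch '{"hand":[0,0,0,0,0,0,0],"delta_pos":[[0,1,0],[0,2,0],[0,2,0],[0,4,-4],[0,4,-4],[0,4,-4],[0,0,0]],"turn":[0,0,0,0,0,0,0]}'
python3 - <<'E'
from ov import *
im,d=snap('top','t2')
W=cloud('top',d).reshape(-1,3); j,f=fit(hjar,W,[393,325,.15],85); print(j,f)
import go; print(go.w2c(*j[:2]))
draw('top',im,[(j,JR)],(150,135,320,235),4.5,'t2c')
im,d=snap('scene','s2')
W=cloud('scene',d).reshape(-1,3); j,f=fit(hjar,W,[393,325,.15],85); print(j,f)
draw('scene',im,[(j,JR)],(130,120,290,240),5,'s2c')
go.rel((0,0,0))
E
```

```text
t: 4.7
eef_pos: [385.2, 392.2, 107.2]
tcp_rot: [-3.141, -0.0, -2.983]
ft_force: [0.6, 1.9, 1.4]
opening: 0.006
cm in tool [ 0.11 -0.11  0.22] yaw -2.983 eef [385.2 392.2 107.2] cr [-164.9   76.1] F [0.6 1.9 1.4]
t: 5.4
eef_pos: [360.1, 551.1, 218.0]
tcp_rot: [3.136, 0.006, -2.981]
ft_force: [0.3, -1.0, -0.5]
opening: 0.007
[3.94927338e+02 3.20384124e+02 1.65784026e-01] 3.8333048366521028
(np.float64(-166.5749673611526), np.float64(3.638928512925684))
[3.94527962e+02 3.22957462e+02 1.45827805e-01] 11.274289416724592
cm in tool [ 44.23 -48.29  21.32] yaw -2.982 eef [359.9 547.1 213.3] cr [-165.5  233. ] F [-0.  -0.3 -0.6]
```

View pics/t2c.png

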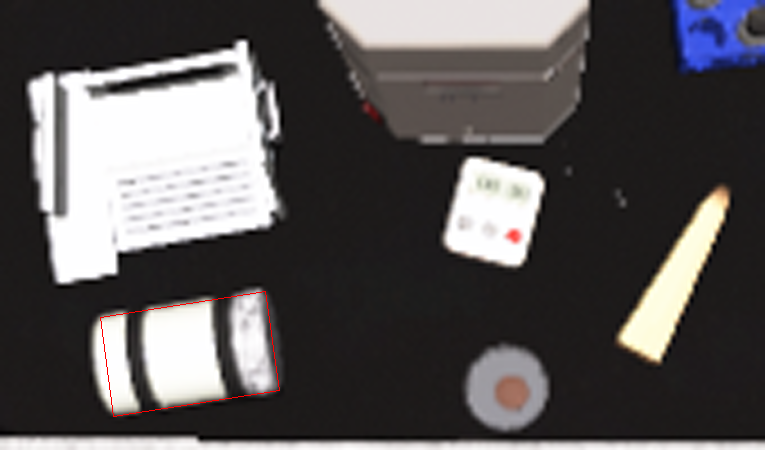

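```bash
python3 -m inch '{"hand":[0.85,0.85,0.85,0.85,0.85,0.85,0.85],"delta_pos":[[1.2,-4.5,0],[1.2,-4.5,0],[1.2,-4.5,0],[1.2,-4.5,0],[1.2,-4.5,0],[0,0,0],[0,0,0]],"turn":[0,0,0,0,0,0,0]}'; python3 go.py c -228 4 103
```

```text
t: 6.2
eef_pos: [336.8, 313.7, 212.8]
tcp_rot: [-3.141, -0.001, -2.986]
ft_force: [-0.5, -0.5, 0.3]
opening: 0.535
cm in tool [ 0.28 -0.21 10.98] yaw -2.986 eef [336.8 313.7 212.8] cr [-225.     6.1] F [-0.5 -0.5  0.3]
```

```bash
python3 -m inch '{"hand":[0.85,0.85,0.85,0.85,0.85,0.85],"delta_pos":[[0.3,0,3.5],[0,-0.2,3.5],[0,0,3.5],[0,0,0.2],[0,0,0],[0,0,0]],"turn":[0,0,0,0,0,0]}'; python3 go.py c -209 4 103
```

```text
t: 6.8
eef_pos: [334.6, 313.1, 107.3]
tcp_rot: [3.141, 0.001, -2.983]
ft_force: [0.0, 0.8, -0.1]
opening: 0.849
cm in tool [-1.83 -0.19  0.43] yaw -2.983 eef [334.6 313.1 107.3] cr [-227.3    5.9] F [ 0.   0.8 -0.1]
```

```bash
python3 -m inch '{"hand":[0.85,0.85,0.85,0.85,0.85,0.85,0.85,0.85,0.85,0.85,0.85,0.85],"delta_pos":[[-0.4,-0.2,0],[-0.4,0,0],[-0.4,0,0],[-0.4,0,0],[-0.4,0,0],[-0.4,0,0],[-0.4,0,0],[-0.4,0,0],[-0.4,0,0],[-0.4,0,0],[-0.4,0,0],[0,0,0]],"turn":[0,0,0,0,0,0,0,0,0,0,0,0]}'
python3 - <<'E'
from ov import *
im,d=snap('top','t3')
draw('top',im,[],(150,135,320,235),4.5,'t3c')
im,d=snap('scene','s3')
W=cloud('scene',d).reshape(-1,3); j,f=fit(hjar,W,[433,325,.15],85); print(j,f)
draw('scene',im,[(j,JR)],(130,120,290,240),5,'s3c')
import go; print(go.w2c(*j[:2]));go.rel((0,0,0))
E
```

```text
t: 8.0
eef_pos: [378.5, 317.6, 106.3]
tcp_rot: [3.141, 0.0, -2.984]
ft_force: [-0.4, 1.2, 0.2]
opening: 0.853
[4.27664288e+02 3.28388764e+02 1.89887349e-01] 14.879278836766204
(np.float64(-132.98631323959808), np.float64(6.392918151962144))
cm in tool [ 42.33 -25.39  10.63] yaw -2.983 eef [378.  317.4 106.3] cr [-183.8    3.4] F [-1.2 -0.8 -0.2]
```

View pics/s3c.png

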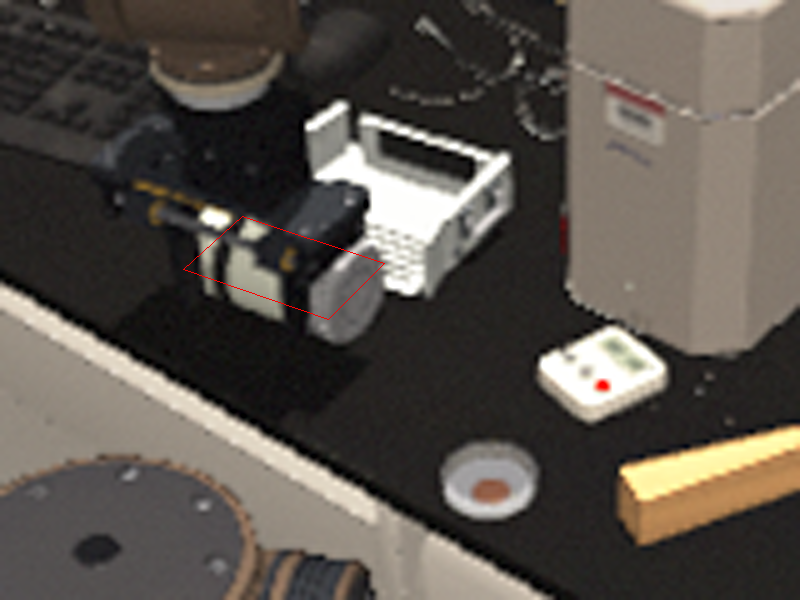

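View pics/t3c.png

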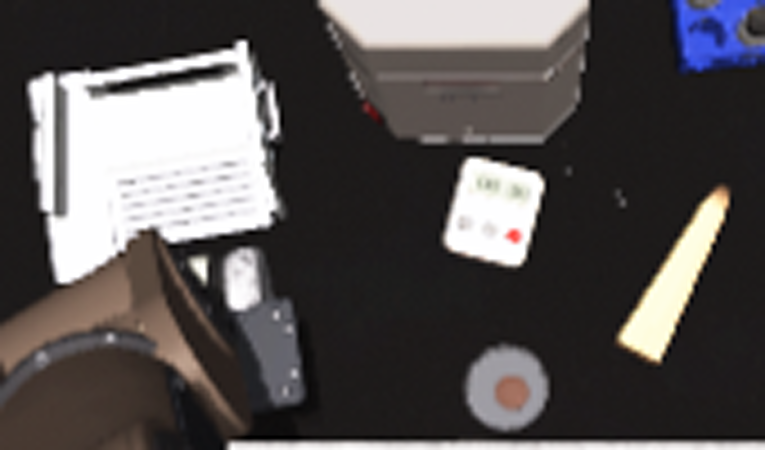

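```bash
python3 -m inch '{"hand":[0.85,0.85,0.85,0.85,0.85,0.85,0.85,0.85,0.85,0.85,0.85,0.85,0.85,0.85,0.85,0.85,0.85,0.85],"delta_pos":[[-0.5,0,0],[-0.5,0,0],[-0.5,0,0],[-0.5,0,0],[-0.5,0,0],[-0.5,0,0],[-0.5,0,0],[-0.5,0,0],[-0.5,0,0],[-0.5,0,0],[-0.5,0,0],[-0.5,0,0],[-0.5,0,0],[-0.5,0,0],[-0.5,0,0],[-0.5,0,0],[-0.5,0,0],[0,0,0]],"turn":[0,0,0,0,0,0,0,0,0,0,0,0,0,0,0,0,0,0]}'
python3 - <<'E'
from ov import *
im,d=snap('scene','s4')
draw('scene',im,[],(130,120,290,240),5,'s4c')
import go; go.rel((0,0,0))
E
```

```text
t: 9.9
eef_pos: [462.9, 331.1, 106.3]
tcp_rot: [3.141, 0.002, -2.984]
ft_force: [-0.0, 0.5, 0.7]
opening: 0.85
cm in tool [ 50.9  -25.41  10.56] yaw -2.984 eef [462.5 331.  106.3] cr [-98.2   3.5] F [-1.4 -0.3  0. ]
```

View pics/s4c.png

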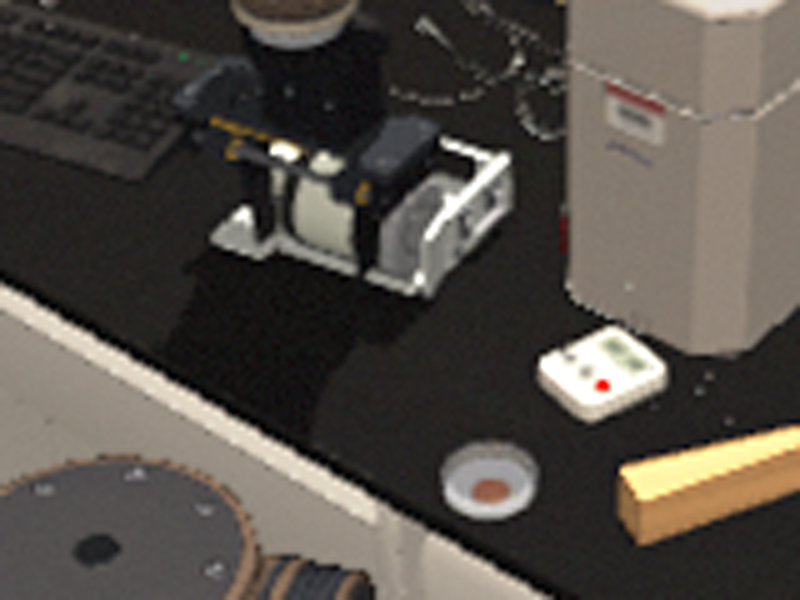

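```bash
python3 -m inch '{"hand":[0.85,0.85,0.85,0.85,0.85,0.85,0.85,0.85,0.85,0.85,0.85],"delta_pos":[[-0.4,0,0],[-0.4,0,0],[-0.4,0,0],[-0.4,0,0],[-0.4,0,0],[-0.4,0,0],[-0.4,0,0],[-0.4,0,0],[-0.3,0,0],[0,0,0],[0,0,0]],"turn":[0,0,0,0,0,0,0,0,0,0,0]}'
python3 - <<'E'
from ov import *
im,d=snap('scene','s5')
draw('scene',im,[],(130,120,290,240),5,'s5c')
import go; go.rel((0,0,0))
E
```

```text
t: 11.05
eef_pos: [496.7, 336.4, 106.3]
tcp_rot: [3.141, 0.0, -2.983]
ft_force: [0.1, 0.2, 0.2]
opening: 0.853
cm in tool [ 54.33 -25.4   10.62] yaw -2.983 eef [496.5 336.3 106.3] cr [-63.7   3.4] F [-0.6  0.2  0.1]
```

View pics/s5c.png

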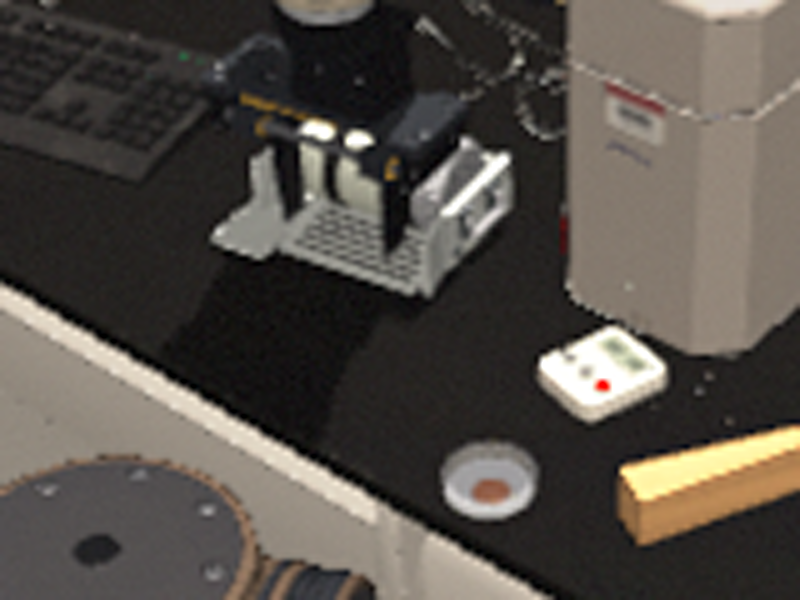

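```bash
python3 -m inch '{"hand":[0.85,0.85,0.85,1,1,1,1],"delta_pos":[[1,0,0],[2,0,0],[2,0,-2],[0,0,-4],[0,0,-4],[0,0,-4],[0,0,0]],"turn":[0,0,0,0.15,0.15,0.15,0.2]}' | tail -3;  python3 -m inch '{"hand":[0.85,0.85,0.85,1,1,1,1],"delta_pos":[[1,0,0],[2,0,0],[2,0,-2],[0,0,-4],[0,0,-4],[0,0,-4],[0,0,0]],"turn":[0,0,0,0.15,0.15,0.15,0.15]}'; python3 go.py w 412 -9 220
```

```text
t: 11.8
eef_pos: [447.4, 329.1, 251.2]
tcp_rot: [3.135, 0.004, 2.694]
ft_force: [1.0, 1.0, 0.1]
opening: 0.996
cm in tool [-11.43 -32.03   2.97] yaw 2.694 eef [447.4 329.1 251.2] cr [-113.4    4. ] F [1.  1.  0.1]refused, turn out of range in row 7
```

```bash
python3 -m inch '{"hand":[1,1,1,1,1,1,1,1,1,1],"delta_pos":[[-1.2,-3.2,0],[-1.2,-3.2,0],[-1.2,-3.2,0],[-1.2,-3.2,0],[-1.2,-3.2,0],[-1.2,-3.2,0],[-1.2,-3.2,0],[-1.2,-3.2,0],[-1.2,-3.2,0],[0,0,0]],"turn":[0.045,0,0,0,0,0,0,0,0,0]}'; python3 go.py w 412 -9 150
python3 - <<'E'
from ov import *
from go import w2c
it=0
for c,p0 in (('top',[562,343,.158]),('scene',[562,343,.158])):
    im,d=snap(c,c+'6'); W=cloud(c,d).reshape(-1,3)
    W2=W.copy(); W2[:,2]-=5
    j,f=fit(hjar,W2,p0,60); print(c,j,f,w2c(*j[:2]))
    draw(c,im,[([458,-33.5,-.492],WD),([560,343,.158],CR)],(150,130,310,240),5,c+'6c')
E
```

```text
t: 12.8
eef_pos: [408.3, 21.0, 246.3]
tcp_rot: [-3.141, 0.0, 2.652]
ft_force: [1.1, 0.1, 0.2]
opening: 1.001
cm in tool [-1.74 -2.47  9.63] yaw 2.652 eef [408.3  21.  246.3] cr [-200.5 -294.1] F [1.1 0.1 0.2]
top [5.60871579e+02 3.44133446e+02 1.94302850e-01] 4.2331607647331655 (np.float64(1.0390623967727868), np.float64(0.982190234132282))
scene [5.61653672e+02 3.43730317e+02 1.93983745e-01] 8.500482738772122 (np.float64(1.7479848738020682), np.float64(0.4610257759136839))
```

View pics/top6c.png

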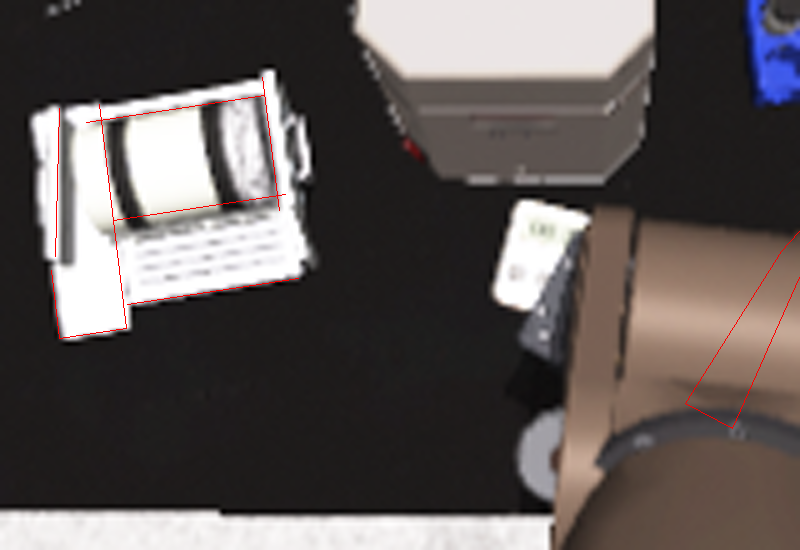

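View pics/scene6c.png

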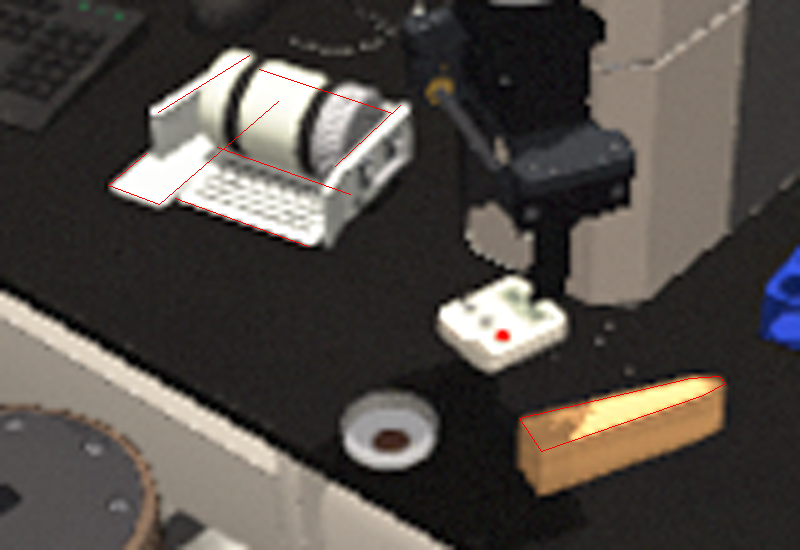

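```bash
python3 -m inch '{"hand":[1,1,1,1,1],"delta_pos":[[-0.9,-1.3,2],[-0.8,-1.2,4],[0,0,3.6],[0,0,0],[0,0,0]],"turn":[0,0,0,0,0]}'; python3 go.py w 412 -9 88
python3 - <<'E'
from ov import *
im,d=snap('scene','s7'); draw('scene',im,[([458,-33.5,-.492],WD)],(200,150,320,240),6,'s7c')
E
```

```text
t: 13.4
eef_pos: [412.7, -5.9, 150.6]
tcp_rot: [-3.141, -0.002, 2.656]
ft_force: [0.2, -0.0, 0.9]
opening: 0.999
cm in tool [-0.09 -0.3   6.26] yaw 2.656 eef [412.7  -5.9 150.6] cr [-200.4 -321.4] F [ 0.2 -0.   0.9]
```

View pics/s7c.png

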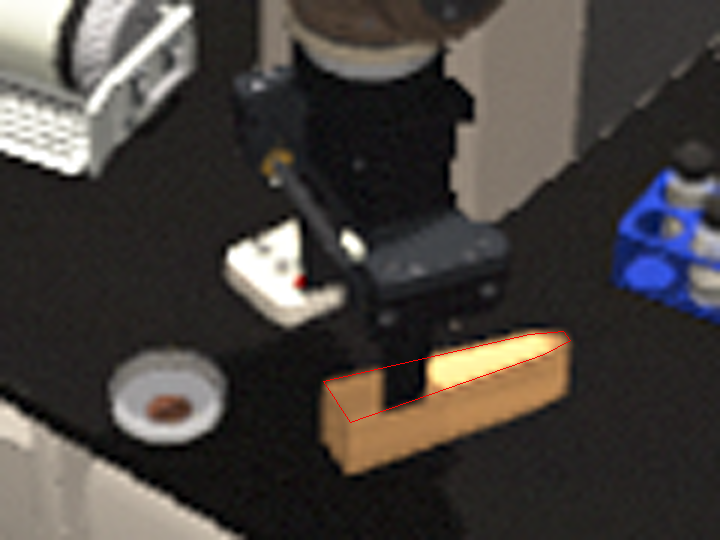

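```bash
python3 -m inch '{"hand":[1,1,1,1],"delta_pos":[[0,-0.3,2.5],[0,0,2.5],[0,0,1.2],[0,0,0]],"turn":[0,0,0,0]}'; python3 go.py w 412 -9 88;python3 -m inch '{"hand":[0,0,0,0,0,0,0,0],"delta_pos":[[0,0,0],[0,0,0],[0,0,0],[0,0,0],[0,0,0],[0,0,0],[0,0,0],[0,0,0]],"turn":[0,0,0,0,0,0,0,0]}'; python3 go.py w 412 -9 88
```

```text
t: 13.85
eef_pos: [411.7, -9.0, 88.8]
tcp_rot: [3.141, 0.0, 2.656]
ft_force: [-0.1, -0.3, 0.8]
opening: 0.999
cm in tool [-0.03  0.02  0.08] yaw 2.656 eef [411.7  -9.   88.8] cr [-201.9 -324.3] F [-0.1 -0.3  0.8]
t: 14.65
eef_pos: [411.3, -9.4, 88.2]
tcp_rot: [3.142, -0.0, 2.655]
ft_force: [0.4, 0.2, -0.2]
opening: 0.382
cm in tool [-0.04  0.07  0.02] yaw 2.655 eef [411.3  -9.4  88.2] cr [-202.3 -324.6] F [ 0.4  0.2 -0.2]
```

```bash
python3 -m inch '{"hand":[0,0,0,0],"delta_pos":[[0,0,0],[0,0,0],[0,0,0],[0,0,0]],"turn":[0,0,0,0]}'; python3 go.py w 412 -9 88;  python3 -m inch '{"hand":[0,0,0,0,0,0],"delta_pos":[[0,0,-1],[0,0,-3],[0,0,-4],[0,0,-4],[0,0,-4],[0,0,0]],"turn":[0,0,0,0,0,0]}'
python3 - <<'E'
from ov import *
im,d=snap('scene','s8'); draw('scene',im,[],(200,110,320,210),6,'s8c')
W=cloud('scene',d).reshape(-1,3)
im,d=snap('top','t8'); draw('top',im,[],(220,150,340,240),6,'t8c')
E
```

```text
t: 15.05
eef_pos: [411.3, -9.4, 88.3]
tcp_rot: [3.142, -0.0, 2.655]
ft_force: [0.1, 0.2, 0.6]
opening: 0.345
cm in tool [-0.04  0.07  0.03] yaw 2.655 eef [411.3  -9.4  88.3] cr [-202.3 -324.6] F [0.1 0.2 0.6]
t: 15.65
eef_pos: [412.1, -9.5, 252.9]
tcp_rot: [3.139, 0.008, 2.655]
ft_force: [0.7, -0.1, -0.7]
opening: 0.342
```

View pics/s8c.png

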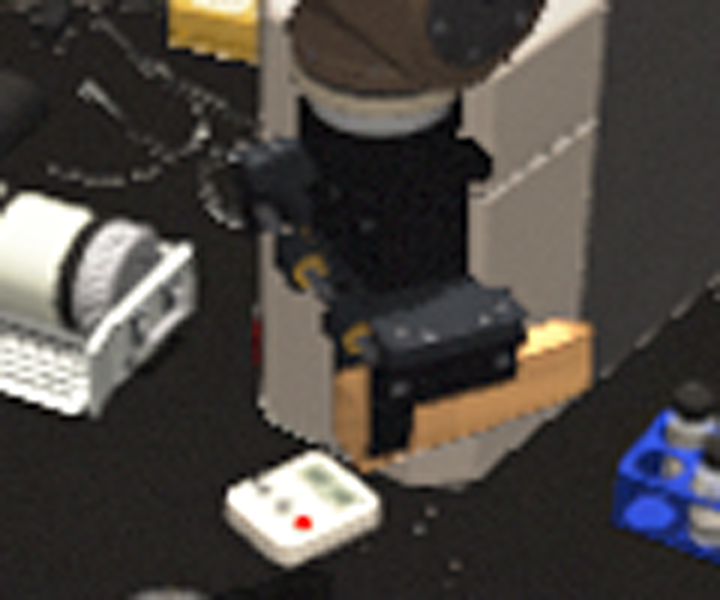

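View pics/t8c.png

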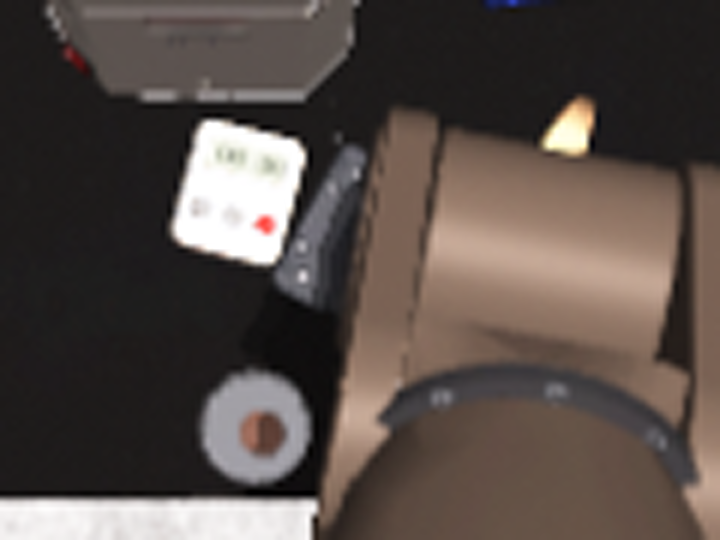

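```bash
python3 -m inch '{"hand":[0,0,0,0,0],"delta_pos":[[0,0,0],[0,0,0],[0,0,0],[0,0,0],[0,0,0]],"turn":[-0.145,-0.145,-0.142,-0.142,0]}'; python3 go.py w 405 150 250; python3 go.py c -195 84.7 250
```

```text
t: 16.25
eef_pos: [410.8, -9.4, 247.0]
tcp_rot: [3.141, -0.003, -3.052]
ft_force: [-0.0, -0.4, -0.3]
opening: 0.343
cm in tool [-0.85 15.93 -0.29] yaw -3.052 eef [410.8  -9.4 247. ] cr [-202.8 -324.5] F [-0.  -0.4 -0.3]
cm in tool [ 2.03 40.88 -0.26] yaw -3.052 eef [410.8  -9.4 247. ] cr [-202.8 -324.5] F [-0.  -0.4 -0.3]
```

```bash
python3 -m inch '{"hand":[0,0,0,0,0,0,0,0,0,0,0,0,0],"delta_pos":[[-0.4,3.5,0],[-0.4,3.5,0],[0,3.5,0],[0,3.5,0],[0,3.5,0],[0.4,3.5,0],[0.4,3.5,0],[0.4,3.5,0],[0.4,3.5,0],[0.4,3.5,0],[0.4,3.5,0],[0.4,2.3,0],[0,0,0]],"turn":[0,0,0,0,0,0,0,0,0,0,0,0,0]}'; python3 go.py c -195 84.7 94.5
```

```text
t: 17.55
eef_pos: [354.8, 397.1, 247.0]
tcp_rot: [-3.141, -0.002, -3.056]
ft_force: [0.6, -0.3, -0.9]
opening: 0.346
cm in tool [ 0.06 -0.1  15.25] yaw -3.056 eef [354.8 397.1 247. ] cr [-194.1   85.7] F [ 0.6 -0.3 -0.9]
```

```bash
python3 -m inch '{"hand":[0,0,0,0,0,0],"delta_pos":[[0,0,4],[0,0,4],[0,0,4],[0,0,2],[0,0,0.8],[0,0,0]],"turn":[0,0,0,0,0,0]}'; python3 go.py c -195 84.7 94.5
python3 - <<'E'
from ov import *
im,d=snap('scene','s9'); draw('scene',im,[([560,343,.158],CR)],(130,120,290,240),5,'s9c')
im,d=snap('top','t9'); draw('top',im,[([560,343,.158],CR)],(130,130,250,240),5,'t9c')
E
```

```text
t: 18.15
eef_pos: [355.8, 394.5, 99.4]
tcp_rot: [-3.14, -0.002, -3.057]
ft_force: [-0.4, 0.2, -1.0]
opening: 0.346
cm in tool [0.15 0.16 0.49] yaw -3.057 eef [355.8 394.5  99.4] cr [-193.6   83. ] F [-0.4  0.2 -1. ]
```

View pics/s9c.png

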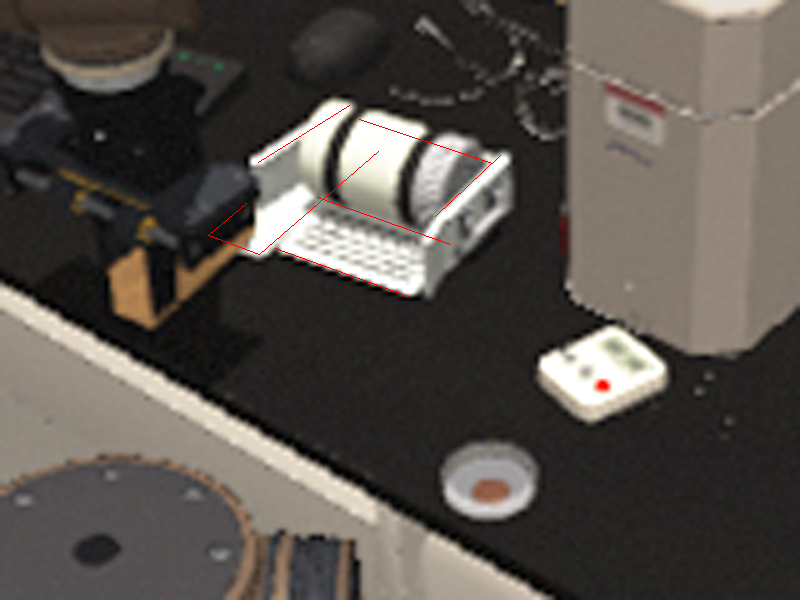

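View pics/t9c.png

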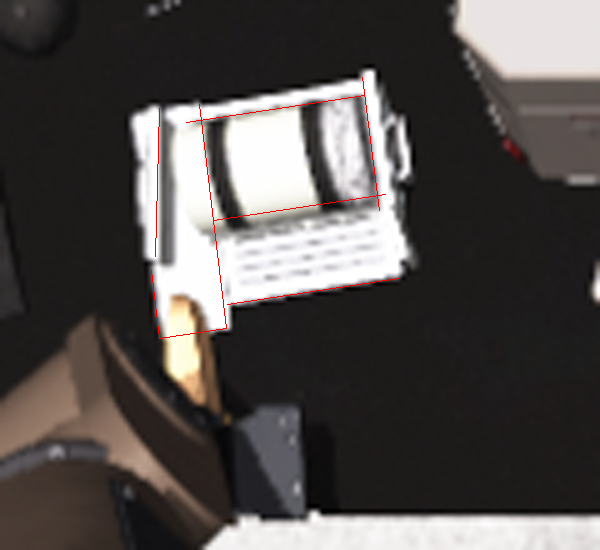

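```bash
python3 -m inch '{"hand":[0,0,0,0,0,0,0,0,0,0],"delta_pos":[[0,0.15,0.2],[-1,0,0],[-1,0,0],[-1,0,0],[-1,0,0],[-1,0,0],[-1,0,0],[-1,0,0],[-0.5,0,0],[0,0,0]],"turn":[0,0,0,0,0,0,0,0,0,0]}'; python3 go.py c -69.6 75.9 94
python3 - <<'E'
from ov import *
im,d=snap('scene','s10'); draw('scene',im,[],(130,120,290,240),5,'s10c')
im,d=snap('top','t10'); draw('top',im,[],(130,130,250,240),5,'t10c')
E
```

```text
t: 19.25
eef_pos: [431.0, 403.3, 98.2]
tcp_rot: [3.141, 0.0, -3.055]
ft_force: [-0.3, 1.0, -0.9]
opening: 0.347
cm in tool [-4.84 -0.05  0.42] yaw -3.055 eef [431.  403.3  98.2] cr [-117.9   79.8] F [-0.3  1.  -0.9]
```

View pics/s10c.png

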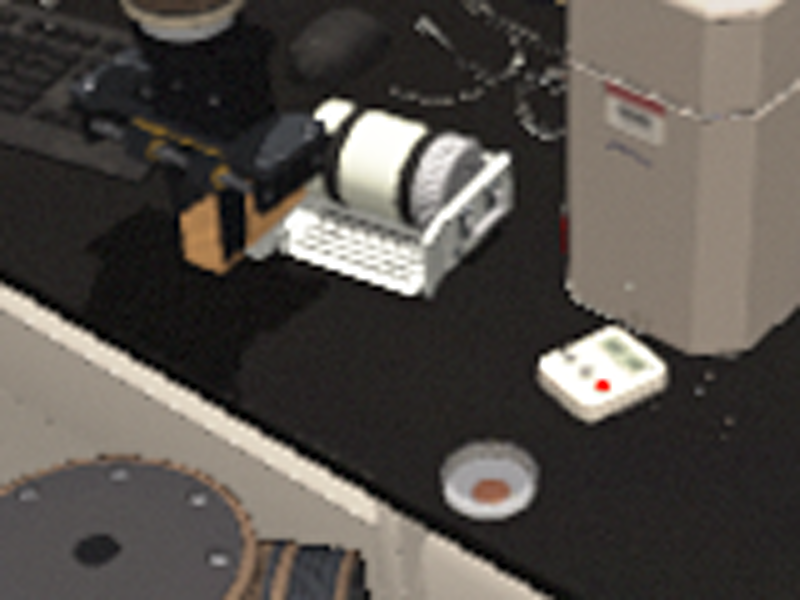

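View pics/t10c.png

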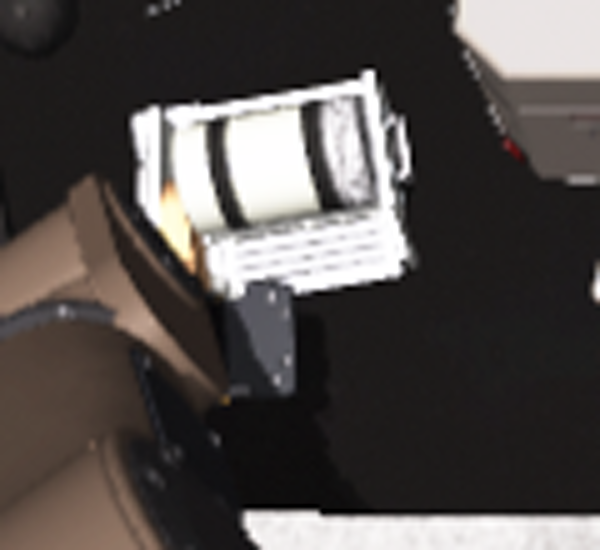

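```bash
python3 -m inch '{"hand":[0,0,0,0,0,0,0,0],"delta_pos":[[0,0,0.2],[0,0,0.2],[-0.6,0,0],[-0.6,0,0],[-0.6,0,0],[-0.6,0,0],[-0.6,0,0],[0,0,0]],"turn":[0,0,0,0,0,0,0,0]}'; python3 go.py c -69.6 75.9 94; python3 -m inch '{"hand":[0,0,0,0],"delta_pos":[[-0.3,0,0],[-0.3,0,0],[-0.2,0,0],[0,0,0]],"turn":[0,0,0,0]}'; python3 go.py c -69.6 75.9 94
```

```text
t: 20.15
eef_pos: [461.0, 405.8, 94.2]
tcp_rot: [3.141, 0.0, -3.055]
ft_force: [1.3, -1.2, -1.4]
opening: 0.344
cm in tool [-1.83 -0.04  0.02] yaw -3.055 eef [461.  405.8  94.2] cr [-87.9  77.6] F [ 1.3 -1.2 -1.4]
t: 20.55
eef_pos: [467.9, 406.4, 94.0]
tcp_rot: [-3.141, -0.002, -3.055]
ft_force: [-3.3, -1.4, -1.5]
opening: 0.344
cm in tool [-1.15 -0.04  0.  ] yaw -3.055 eef [467.9 406.4  94. ] cr [-81.   77.1] F [-3.3 -1.4 -1.5]
```

```bash
for i in 1; do python3 -m inch '{"hand":[0,0,0],"delta_pos":[[-0.2,0,0],[-0.2,0,0],[0,0,0]],"turn":[0,0,0]}'; python3 go.py c -69.6 75.9 94; python3 -m inch '{"hand":[0,0,0],"delta_pos":[[-0.2,0,0],[-0.2,0,0],[0,0,0]],"turn":[0,0,0]}'; done; python3 go.py c -69.6 75.9 94
```

```text
t: 20.85
eef_pos: [471.8, 406.7, 94.1]
tcp_rot: [-3.141, -0.002, -3.055]
ft_force: [-4.2, -3.2, -2.2]
opening: 0.341
cm in tool [-0.75 -0.03  0.01] yaw -3.055 eef [471.8 406.7  94.1] cr [-77.1  76.8] F [-4.2 -3.2 -2.2]
t: 21.15
eef_pos: [475.7, 406.9, 94.0]
tcp_rot: [-3.141, -0.002, -3.055]
ft_force: [-3.8, -3.5, -1.2]
opening: 0.345
cm in tool [-0.36 -0.02  0.  ] yaw -3.055 eef [475.7 406.9  94. ] cr [-73.2  76.4] F [-3.8 -3.5 -1.2]
```

```bash
python3 -m inch '{"hand":[0,0,0],"delta_pos":[[-0.15,0,0],[-0.15,0,0],[0,0,0]],"turn":[0,0,0]}'; python3 go.py c -69.6 75.9 94; python3 -m inch '{"hand":[0,0,0],"delta_pos":[[-0.15,0,0],[0,0,0],[0,0,0]],"turn":[0,0,0]}';  python3 go.py c -69.6 75.9 94
```

```text
t: 21.45
eef_pos: [478.5, 407.1, 94.0]
tcp_rot: [-3.141, -0.002, -3.055]
ft_force: [-5.7, -3.5, -1.1]
opening: 0.345
cm in tool [-0.08 -0.02 -0.  ] yaw -3.055 eef [478.5 407.1  94. ] cr [-70.4  76.1] F [-5.7 -3.5 -1.1]
t: 21.75
eef_pos: [479.9, 407.2, 93.9]
tcp_rot: [-3.14, -0.002, -3.055]
ft_force: [-6.0, -3.8, -1.9]
opening: 0.345
cm in tool [ 0.06 -0.01 -0.01] yaw -3.055 eef [479.9 407.2  93.9] cr [-69.  76.] F [-6.  -3.8 -1.9]
```

```bash
python3 -m inch '{"hand":[0.65,0.65,0.65,0.65,0.65],"delta_pos":[[0,0,0],[0,0,0],[0,0,0],[0,0,0],[0,0,0]],"turn":[0,0,0,0,0]}'; python3 -m inch '{"hand":[0.65,0.65,0.65,0.65,0,0,0,0,0,0,0,0,0,0],"delta_pos":[[1,0,0],[1.2,0,0],[1.2,0,0],[0.8,0,0],[0,0,0],[0,0,0],[0,0,0],[0,0,0],[0,0,0],[0,0,0],[0,0,0],[0,0,0],[0,0,0],[0,0,0]],"turn":[0,0,0,0,0,0,0,0,0,0,0,0,0,0]}'; python3 go.py c -94 77.5 94
python3 - <<'E'
from ov import *
im,d=snap('scene','s11'); draw('scene',im,[],(130,120,290,240),5,'s11c')
E
```

```text
t: 22.25
eef_pos: [480.9, 407.8, 94.5]
tcp_rot: [3.141, 0.001, -3.054]
ft_force: [0.4, 0.3, 0.9]
opening: 0.643
t: 23.65
eef_pos: [438.9, 404.1, 94.3]
tcp_rot: [3.141, 0.0, -3.054]
ft_force: [0.5, 0.6, -0.9]
opening: 0.005
cm in tool [-1.61 -0.07  0.03] yaw -3.054 eef [438.9 404.1  94.3] cr [-110.    79.3] F [ 0.5  0.6 -0.9]
```

View pics/s11c.png

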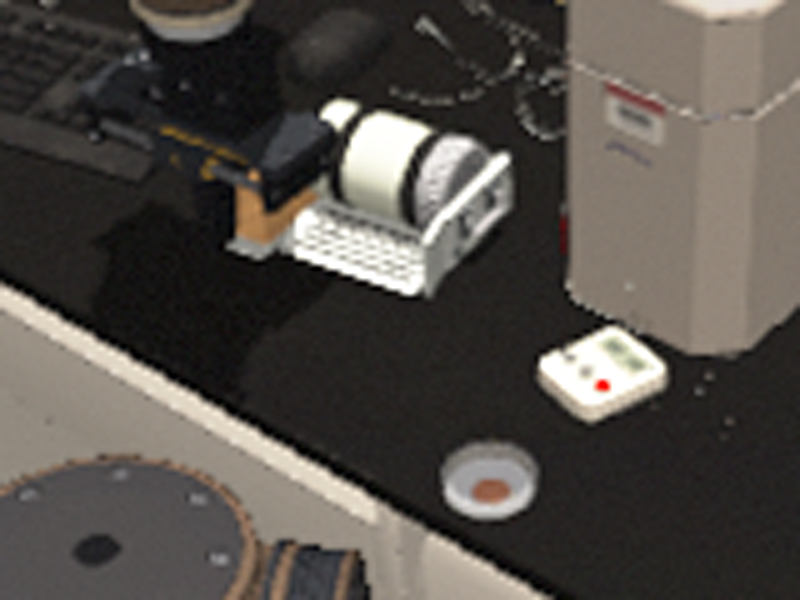

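```bash
python3 -m inch '{"hand":[0,0,0,0,0],"delta_pos":[[-0.4,-0.05,0],[-0.4,0,0],[-0.4,0,0],[-0.3,0,0],[0,0,0]],"turn":[0,0,0,0,0]}'; python3 go.py c -94 77.5 94; python3 -m inch '{"hand":[0,0,0],"delta_pos":[[-0.1,0,0],[-0.1,0,0],[0,0,0]],"turn":[0,0,0]}'; python3 go.py c -94 77.5 94
```

```text
t: 24.2
eef_pos: [454.2, 404.8, 94.2]
tcp_rot: [3.141, -0.0, -3.055]
ft_force: [-0.6, -0.4, 0.5]
opening: 0.008
cm in tool [-0.07 -0.01  0.02] yaw -3.055 eef [454.2 404.8  94.2] cr [-94.7  77.7] F [-0.6 -0.4  0.5]
t: 24.5
eef_pos: [455.0, 404.9, 94.2]
tcp_rot: [-3.141, -0.002, -3.054]
ft_force: [-6.7, 0.2, 2.6]
opening: 0.008
cm in tool [ 0.01 -0.02  0.02] yaw -3.054 eef [455.  404.9  94.2] cr [-93.9  77.7] F [-6.7  0.2  2.6]
```

```bash
M='{"hand":[0,0],"delta_pos":[[-0.1,0,0],[0,0,0]],"turn":[0,0]}'; python3 -m inch '{"hand":[0,0],"delta_pos":[[-0.1,0,0],[0,0,0]],"turn":[0,0]}'; python3 -m inch '{"hand":[0,0],"delta_pos":[[-0.1,0,0],[0,0,0]],"turn":[0,0]}'
```

```text
t: 24.7
eef_pos: [455.2, 404.9, 94.2]
tcp_rot: [-3.14, -0.004, -3.054]
ft_force: [-10.0, 0.8, 4.8]
opening: 0.005
t: 24.9
eef_pos: [455.4, 405.0, 94.2]
tcp_rot: [-3.14, -0.005, -3.054]
ft_force: [-15.7, 1.0, 7.8]
opening: 0.007
```

```bash
python3 -m inch '{"hand":[0,0],"delta_pos":[[-0.1,0,0],[0,0,0]],"turn":[0,0]}'; python3 go.py c -94 77.5 94
```

```text
t: 25.1
eef_pos: [455.6, 405.0, 94.2]
tcp_rot: [-3.139, -0.007, -3.054]
ft_force: [-19.7, 0.2, 10.5]
opening: 0.005
cm in tool [ 0.07 -0.02  0.02] yaw -3.054 eef [455.6 405.   94.2] cr [-93.3  77.6] F [-19.7   0.2  10.5]
```

```bash
python3 -m inch '{"hand":[0,0,0,0,0,0,0,0,0,0,0],"delta_pos":[[0,0,0],[0.2,0,0],[0.5,0,0],[1.5,0,0],[2.5,0,0],[2,0,-2],[0,3,-4],[0,4,-4],[0,4.5,0],[0,4.5,0],[0,0,0]],"turn":[0,0,0,0,0,0,0,0,0,0,0]}'
python3 - <<'E'
from ov import *
from go import w2c
for c in ('top','scene'):
    im,d=snap(c,c+'12'); W=cloud(c,d).reshape(-1,3)
    W2=W.copy(); W2[:,2]-=5
    j,f=fit(hjar,W2,[562,343,.158],60); print(c,j,f,w2c(*j[:2]))
    X,Y=w2c(W2[:,0],W2[:,1]); k=(X<-40)&(Y>40)&(X>-150)&(Y<115)&(abs(W2[:,2]-40)<6)
    w,f=fit(hw,W2[(X<-45)|(W2[:,2]<20)] ,[534,415,.09],80); print('wedge',w,f,w2c(*w[:2]))
    print('wedge top extent x,y',X[k].min(),Y[k].min(),Y[k].max(),np.median(W2[k,2]))
    for n in('timer','dish','wash_bottle'):
        r=search_frame(c,n)[:1]; print(n,[(q['p'],np.round(p2w(c,*q['centre'],depth=d[int(q['centre'][1]),int(q['centre'][0])]))) for q in r])
    draw(c,im,[([560,343,.158],CR),([544-10+7,343+68,.088],WD)],(130,120,290,240),5,c+'12c')
E
```

```text
t: 26.2
eef_pos: [377.6, 558.3, 189.8]
tcp_rot: [3.139, 0.002, -3.051]
ft_force: [-0.1, -1.1, -0.3]
opening: 0.004
top [5.62599238e+02 3.43661719e+02 1.69110056e-01] 3.7681264913080548 (np.float64(2.6709785268990522), np.float64(0.24450330042695184))
wedge [5.30869074e+02 4.12569810e+02 1.36815805e-01] 6.792595261377232 (np.float64(-17.821716605436244), np.float64(73.28680483453341))
wedge top extent x,y -85.85993612808932 57.51112450790701 94.38151842574116 38.56468002499378
timer [(0.86, array([496., 108.,  16.]))]
dish [(0.84, array([378.,  83.,   5.]))]
wash_bottle [(0.68, array([ 419., -263.,  145.]))]
scene [5.60830782e+02 3.43536554e+02 1.84720002e-01] 8.41053906239067 (np.float64(0.9048568947125396), np.float64(0.3991524622817809))
wedge [5.30280078e+02 4.19919924e+02 2.03754755e-01] 8.43884522533709 (np.float64(-17.24688426444611), np.float64(80.63803997374924))
wedge top extent x,y -88.44451760011454 49.27156462448188 95.18896160458631 37.808872649970056
timer [(0.61, array([489.,  93.,  18.]))]
dish [(0.77, array([368.,  96.,   1.]))]
wash_bottle [(0.55, array([ 402., -281.,  108.]))]
```

View pics/top12c.png

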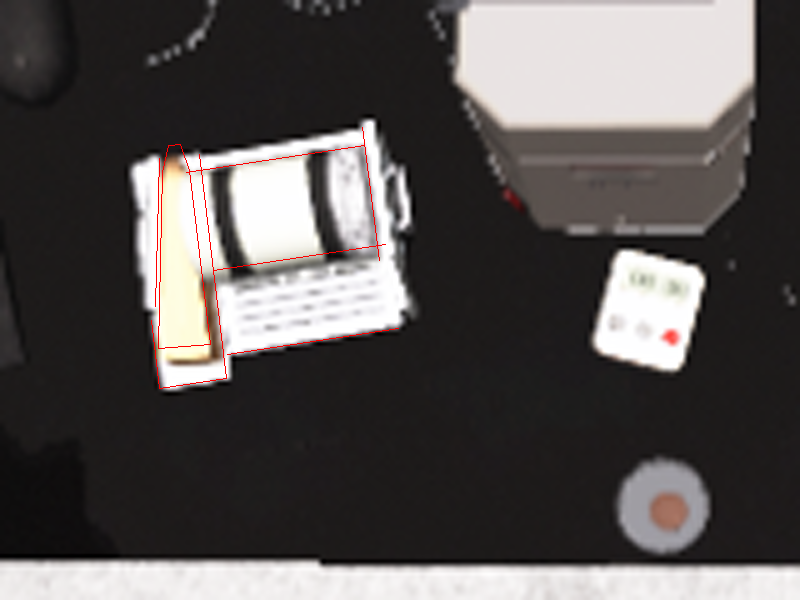

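View pics/scene12c.png

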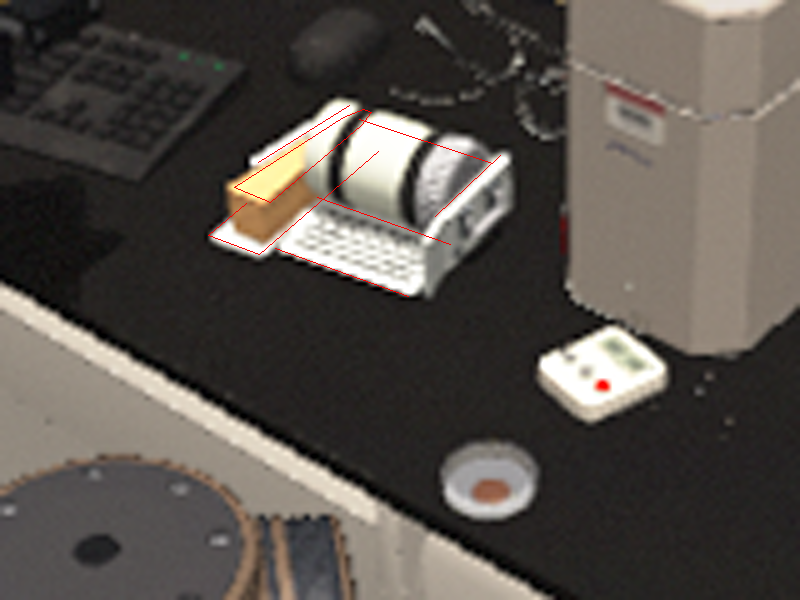

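```bash
python3 -m inch '{"hand":[0,0,0],"delta_pos":[[0,0,0],[0,0,0],[0,0,0]],"turn":[0,0,0]}'; python3 -c "
from cell import ticket
print(ticket.job_done())"
```

```text
t: 26.9
eef_pos: [378.6, 554.1, 189.8]
tcp_rot: [3.141, 0.0, -3.055]
ft_force: [-0.3, -0.7, 0.1]
opening: 0.005
the job is handed in; nothing more can be done
None
```

The jar is in the cradle's bed with the wedge driven tight beside it. I handed the job in at about 27 s; it returned no verdict.

**What I did:** I slid the jar about 14 mm along its axis to line it up, then rolled it up the ramp and over the crest with two fingers. I gripped the wedge near its butt, carried it into the gap and let go. Then I pushed the butt with closed fingers until it stopped at about 20 N, and backed the arm clear.

**Last checks, in the cradle frame:**
- **Jar:** it lies about 1–3 mm past its seat along the roll and less than 0.5 mm from it across. It is square to within 0.03 rad.
- **Wedge:** its centre is about 17 mm before the seat, the position given for a locked wedge. It stands upright, and it stayed in after I let go.
- **Bystanders:** the timer, dish and wash bottle show no movement beyond measurement noise.

**Disagreements and limits:**
- **Wedge across the gap:** the top camera gave y 73 mm, the scene camera 81 mm. The scene camera's view was partly blocked and its fit was poorer. The gripper's own position and the picture agree with about 73 mm.
- **Wedge pressure on the jar:** I could not measure this directly. I infer it from the 20 N at which the wedge stopped.
- **Refused move:** one move call was refused because a turn was too large. I resent it corrected, with no effect on the scene.

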